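# Set a shelf's fall with a slope level

## Robot

A 7-joint arm with a two-finger parallel gripper is mounted at the origin on a cart in front of the work surface, level with it; the furniture and walls round the work are solid. World frame = base frame: x ahead of the robot, y to its left, z up, the work surface at z = 0. Lengths are in mm, angles in rad, forces in N, time in s.
With the tool pointing down it reaches from about 400 to 875 mm from the base axis. Payload 4.4 kg.
Tool frame: the origin (TCP) lies midway between the tips of the shut fingers; the grasp point (between the pads) lies 19 mm behind it (ctrl.pinch_z is the distance from the TCP to the grasp point, in mm); z points along the fingers, y is the line along which they close (so a half turn about z gives the same grasp; the last joint's range is limited). The gripper opens to 85 mm and grips with 20 to 120 N. Pads are 22 mm wide; open, the fingers measure 114 mm over their backs; the gripper's body (76 mm by 85 mm) begins 54 mm behind the grasp point. The pads swing forward as they close: fully open they stand 13 mm farther back than shut.
Start: joints at [-1.353, 0.628, 0.038, 1.517, -0.027, 0.996, -0.02], TCP at [181.979, 624.02, 231.313] pointing down, gripper open.
Joint ranges: [-3.06, 3.06], [-0.37, 2.12], [-1.25, 1.32], [0.18, 2.47], [-1.1, 4.24], [0.23, 1.98], [-2.94, 2.94]. Speed limits (rad/s): [2.57, 2.57, 3.14, 3.14, 3.14, 3.14, 3.14].

## Interface

Orientations are given as [roll, pitch, yaw] about the fixed x, y, z axes, in that order (R = Rz(yaw) Ry(pitch) Rx(roll)).
In Python, from cell import read_state, cams, order, ctrl gives the robot as it stands.
- The arm moves only by the tool move_arm, never from a script. Its argument "targets" is text: rows parted by semicolons, each of 7 numbers parted by spaces: the gripper's target within -1 to 1 (fully open at 1, half-way at 0, shut at -1), then the shift along the tool's x, y, z in cm, then the turn, a rotation vector about the tool's x, y, z in degrees. A call has 1 to 5 rows; each row shifts and turns the commanded pose from where the row before left it, along the tool's axes as they then stand; what a row does not reach is not made up. A row lasts 1/12 s, in which the tool goes at most 41.7 mm and 7.16 degrees, less where a joint would pass 70% of its speed; a pose out of reach is approached as far as the arm can. A call with a gripper value outside its range is refused whole. The fingers move at their own pace and stop on an object; the grip force is fixed at half the most. Time passes only in rows, so rows that do not move let the fingers close. It gives the time, the measured TCP pose, the force, the opening and the grip force at its end, in the units of the state.
- read_state(): the state, without advancing time (a new reading comes with each control period).
- cams.get_image(name): name is "side" or "top" or "wrist"; returns a dict with "color" (480x640x3 uint8, red, green, blue), "fovy" (degrees; the focal length in pixels is half the picture's height over the tangent of half this angle, whatever the lens; pixels are square), "cx", "cy" (the principal point, pixels), "rvec" (rotation vector, rad) and "tvec" (3), from world to camera coordinates, as OpenCV has them. Camera axes: x right, y down, z forward; pixel columns grow to the right and rows downward; lengths in mm; the calibration is good to about 2 mm. A picture is of the moment at which its call begins. There is no depth.
- order.finish_job(): hands the job in; it is judged then, once.
The state is a dict: "clock": time; "qpos": joint angles; "qd": joint speeds; "tau": joint torques, N m; "eef_pos": TCP position; "tool_rot": TCP orientation; "force": force on the tool from outside, world axes, zero at the start; "torque": the same for the moment, N m; "width": finger opening in mm; "gripper_force": force on a finger pad.
Only numpy, scipy, OpenCV 4.12 (cv2) and the standard library are available. Lean on these libraries where they do the work, as an engineer would, in place of code of your own. Each camera call takes 0.05 s, during which the arm holds its last target. There are 200 camera calls.

## Task

The sprung shelf on the stand must get its small fall: first turn the slope dial on the spirit level to the one long mark of its scale, leaving the level lying on the shelf. Then adjust the shelf's levelling foot so that, when you press the level down onto the shelf until the foot stands on its rest block, the bubble lies midway between the two lines of the vial. Finish while still pressing the level down like that, with the bubble centred; leave the other things on the table alone.

Things in the scene. Friction and masses are not known exactly. Their poses are not given: they have to be found in the camera images.
- stand: Grey steel base plate, 130 x 360 x 12 mm, fixed to the table. Origin: centre of its underside (on the table, z = 0); its x axis runs across, its y axis along its length. The shelf's hinge lies across its -y end (y = -155 mm, z = 85 mm, between two 99 mm high cheeks); the levelling foot is at its +y end.
- shelf (a joint): Fall of the aluminium shelf (90 x 302 x 8 mm, top 89 mm above the table), rad. 0: horizontal, held up by springs. It grows as the +y end is pressed down until the foot's pad meets the rest block (0.08 to 0.13). At the press pad (0.21 m from the hinge; sinks 17 to 27 mm) about 2 N start it, 3 to 5 N reach the block; released, it springs back.
- level: Loose aluminium spirit level, 54 wide (x) x 200 long (y) x 30 mm high, about 0.55 kg, lying lengthwise along the shelf between low rims (2 to 3 mm play); it stays there. Origin: centre of its underside; axes parallel to the stand's when the shelf is horizontal. Along it: the dial at y = -70 mm, the vial from -42 to +50 mm, the press pad at +79 mm.
- slope_dial (a joint): Angle of the level's dial, rad, growing clockwise seen from above (0.04 N m of friction; range -0.1 to 2.1). A white line along half of its grip is the pointer: at 0 it points to the level's -x side, at pi/2 towards +y. Seven marks, every 0.325 rad from 0; the long thick one, the fifth, is at 1.30 rad. The dial tips the vial in the level: +0.07 rad of vial (its +y end up) per rad of dial.
- dial_grip (a point): On the dial's axis, 20.5 mm above the level's top (50.5 mm above its underside), in the upright grip: a black bar 34 mm long, 12 mm thick, from 6.5 to 30.5 mm above the level's top, whose length lies along the pointer: along the level's x at dial 0, turned clockwise from there by the dial's angle. The collar under it has radius 15 mm.
- bubble (a joint): Place of the bubble in the vial as an angle, rad: 0 midway between the two lines, positive towards the level's +y end; 0.01 rad is 7 mm of travel; stops at +-0.043. It runs to the higher end and settles in about half a second. Reading = 0.07 x dial - fall of the level (rad).
- bubble_mid (a point): Centre of the bubble (white, 21 mm long by its looks, in a green glass tube of radius 10.5 mm whose axis is 23.5 mm above the level's underside). The two black lines round the vial stand 14.75 mm either side of its middle.
- press_pad (a point): Top centre of the black rubber disc (radius 16 mm) on the level's +y end, 33 mm above the level's underside: the place to press down on.
- levelling_foot (a joint): Angle of the foot's hand grip, rad, growing clockwise seen from above (0.12 N m of friction; range -1.8 to 1.8). Clockwise drives the foot's pad down out of the shelf, 6 mm per rad, so the pressed shelf rests higher: fall 0.021 rad less and bubble 0.021 rad (15 mm) further to +y per rad. It starts too far up, so the bubble of the pressed level lies to -y; about 0.5 to 1.8 rad clockwise is needed.
- foot_grip (a point): On the foot grip's axis, 13 mm below its top: in an upright black bar 44 mm long, 13 mm thick, 30 mm high, standing on the shelf's +y end (with the shelf horizontal this point is 142 mm above the table, the bar from 125 to 155 mm). At joint value 0 the bar lies along the shelf's x, its pointer line towards -x, turned clockwise from there by the joint value. It rides on the shelf.
- foot_pad: The foot's round rubber pad (radius 13 mm) under the shelf, moved by the grip; origin at the centre of its underside.
- rest_block: Fixed steel block, 50 x 50 mm, that the pad comes to stand on; origin at the centre of its top, 18 to 22 mm above the table (differs from time to time).
- screwdriver: Bystander: screwdriver 193 mm long lying behind the stand.
- hex_nut: Bystander: steel nut, 24 mm, on the stand's base plate.
- battery: Bystander: small cell, 14 mm by 51 mm, standing in front of the stand.
- masking_tape: Bystander: roll of tape, 102 x 100 x 25 mm, lying behind to the left.
Mind the look-alikes: they are no part of the job. Several things have the shape of the rest_block; the one meant has the colours described above.

How it is judged (in metres and radians):
On the way:
1. the slope dial is at the long mark (within 0.1 rad) (value of joint slope_dial between 1.2 and 1.4 rad), for 0.2 s.
At the end, for the whole second after the job is handed in: The slope dial is within 0.1 rad of the long mark, the bubble within 4 mm (0.0058 rad) of the middle, the fingers press on the level with more than 2 N, the foot's pad bears on the rest block with more than 0.5 N, and the level lies at rest between the shelf's rims (all of step 1 and value of joint bubble between -0.0058 and 0.0058 rad and contact force between the fingers and level above 2 N and contact force between foot_pad and rest_block above 0.5 N and x of level in the frame of stand between -0.006 and 0.006 m and angle between the x axis of level and the x axis of stand, either way round below 0.05 rad and linear speed of level below 0.02 m/s); the arm keeps its last pose, push and grip.
It fails at once if a bystander was moved more than 30 mm (distance of any of screwdriver, hex_nut, battery, masking_tape from where it was at the start of the episode above 0.03 m).
It fails at once if the level was lifted off the shelf (height (world z) of level above 0.11 m).
It also fails if it takes over 72 s, if anything falls off the work surface, if the arm or the gripper's body presses on something with over 40 N, if the wrist force passes 120 N, or if a joint passes its speed limit or range.

## Working session

There is one attempt and no reset: what is moved stays moved. The work goes in short steps, Python scripts to look and compute and a tool call to move; the robot and the scene stay as the last step left them, time stands still between calls to the robot, and variables do not carry over. Pictures are saved under pics/ and viewed, at most 10 in all, crops included, and the job is handed in when it is done.

Besides the shell and the picture viewer there is one more tool, called after "Call:" in YAML: its name, and indented under it one key for each argument. move_arm: Moves the arm, as the interface text tells. Its arguments: {"type":"object","properties":{"targets":{"type":"string"}},"required":["targets"]}

```bash
mkdir -p pics; cat > h.py <<'E'
import numpy as np, cv2
from cell import read_state, cams, order, ctrl
def cam(n):
    d=cams.get_image(n); f=240/np.tan(np.radians(d["fovy"])/2)
    d["K"]=np.array([[f,0,d["cx"]],[0,f,d["cy"]],[0,0,1.]]); d["R"]=cv2.Rodrigues(np.array(d["rvec"],float))[0]; d["t"]=np.array(d["tvec"],float).ravel(); return d
def plane(d,u,v,z):
    c=-d["R"].T@d["t"]; r=d["R"].T@np.linalg.inv(d["K"])@np.array([u,v,1.]); return c+r*(z-c[2])/r[2]
def proj(d,p):
    q=d["K"]@(d["R"]@np.array(p,float)+d["t"]); return q[:2]/q[2]
def save(d,n,crop=None,s=1):
    im=d["color"][...,::-1]
    if crop: im=im[crop[1]:crop[3],crop[0]:crop[2]]
    cv2.imwrite(f"pics/{n}.png",cv2.resize(im,None,fx=s,fy=s,interpolation=cv2.INTER_CUBIC))
E
python3 - <<'E'
from h import *
for n in("top","side"):
    d=cam(n); save(d,n+"0"); print(n,d["fovy"],-d["R"].T@d["t"],d["R"][2])
s=read_state(); print(s["eef_pos"],s["tool_rot"],s["width"],s["clock"],ctrl.pinch_z)
E
```

```text
top 49.721242151180775 [ 417.75737104   98.50347371 1125.81262724] [ 0.1645469   0.00848263 -0.98633279]
side 49.05324925946208 [ 574.34373589 1104.16334945  542.26750835] [ 0.03637099 -0.81348797 -0.58044334]
[181.80502509 623.46936498 230.48528168] [-3.13988596e+00  1.43910939e-05  2.85779708e+00] 85.42420674788144 0.1 18.700000000000003
```

View pics/top0.png

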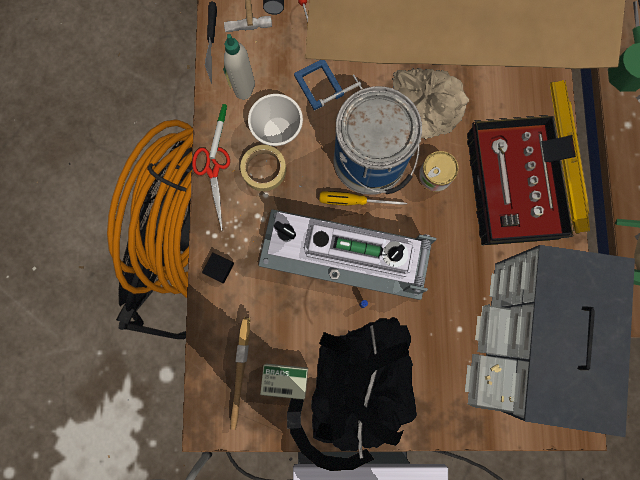

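View pics/side0.png

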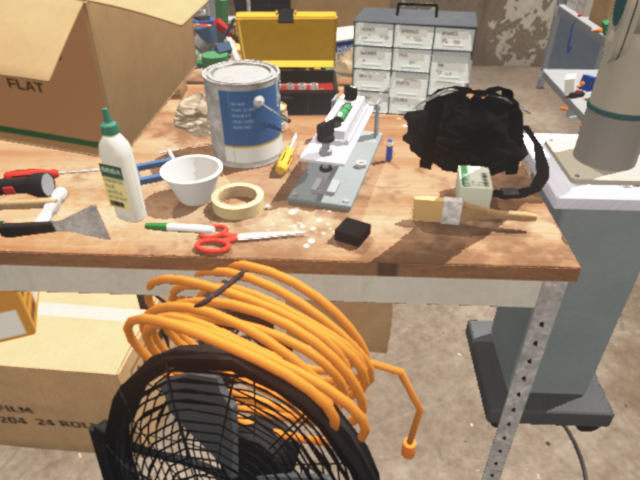

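The top view shows the stand with the foot at about (285,232), the press pad at (321,239), the vial at (358,245) and the dial at (396,254). The tape is at (263,167), the screwdriver at (360,199) and the battery at (362,297). I can't see the arm, so I'll check the projections and zoom in.

```bash
python3 - <<'E'
from h import *
for n in("top","side"):
    d=cam(n)
    for p in ([0,0,0],[182,624,231],[182,-624,231],[500,0,0],[500,200,0]): print(n,p,proj(d,p))
    if n=="top": save(d,"top1",(250,200,450,310),4)
d=cam("wrist"); print(-d["R"].T@d["t"],d["R"][2])
hs=read_state();print(hs["qpos"])
E
```

```text
top [0, 0, 0] [370.94670068 546.446457  ]
top [182, 624, 231] [  0.60553721 483.55186168]
top [182, -624, 231] [768.2810028  481.41427595]
top [500, 0, 0] [365.71034122 297.25170565]
top [500, 200, 0] [273.54214023 297.78780391]
side [0, 0, 0] [601.04954354 162.54800897]
side [182, 624, 231] [716.37897089 229.88259975]
side [182, -624, 231] [483.36504953  -3.60672838]
side [500, 0, 0] [379.84414266 157.74438416]
side [500, 200, 0] [383.62167962 202.69927789]
[101.26061882 646.74584019 372.89097588] [ 0.31294823 -0.09167671 -0.94533528]
[-1.35280281  0.62886182  0.03848704  1.51785496 -0.02702572  0.99628125
 -0.02002736]
```

View pics/top1.png

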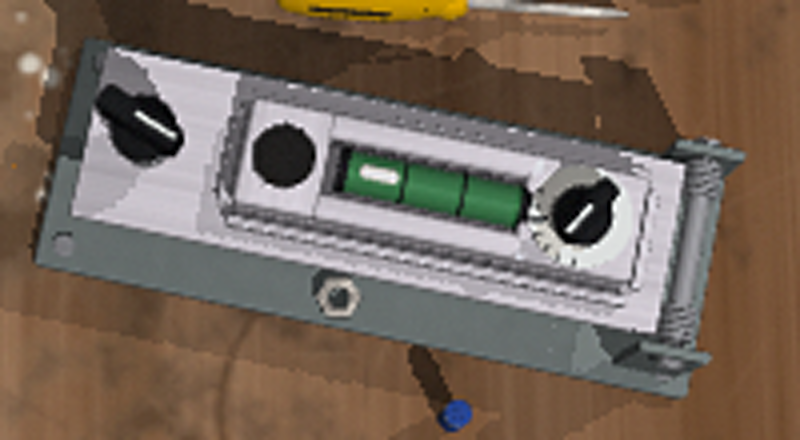

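The crop shows the foot bar from (100,100) to (183,145), its pointer towards the lower right. The pad disc is at (284,154) and the bubble is at the +y end of the vial. The dial is near (585,210), pointing lower left. Next I measure these blobs.

```bash
cat > meas.py <<'E'
from h import *
def blobs(d,box,thr=60,amin=30):
    x0,y0,x1,y1=box; im=d["color"][y0:y1,x0:x1].astype(int)
    m=(im.max(2)<thr).astype(np.uint8)
    n,l,s,c=cv2.connectedComponentsWithStats(m)
    return [(s[i,4],c[i]+[x0,y0],cv2.minAreaRect(np.argwhere(l==i)[:,::-1].astype(np.float32)+np.float32([x0,y0]))) for i in range(1,n) if s[i,4]>amin]
E
python3 - <<'E'
from meas import *
d=cam("top")
for b in blobs(d,(268,215,415,275),50): print(b, plane(d,*b[1],122)[:2].round(1))
for n,u,v,z in [("foot",285.5,231.5,155),("pad",321,238.5,122),("dialtop",396.3,253,149.5)]:
    print(n,plane(d,u,v,z).round(1))
# level top corners from crop, plate corners
for n,u,v,z in [("lev TL",262.5,224.5,119),("lev BL",258.5,251,119),("lev TR",411,246,119),("lev BR",405.5,271,119),("plateTL",272,210,12),("plateBL",259,265,12),("plateBR",421,299,12),("nut",334.5,274,20),("batt",364,304,51)]:
    print(n,plane(d,u,v,z).round(1))
# white pointer pixels
for x0,y0,x1,y1 in[(275,220,300,243),(386,243,408,264)]:
    print("\n".join(" ".join("%3d"%v for v in r) for r in d["color"][y0:y1,x0:x1].max(2)));print()
E
```

```text
(np.int32(245), array([284.08163265, 230.73469388]), ((284.3999938964844, 229.800048828125), (22.360679626464844, 16.099689483642578), 63.43495178222656)) [623.4 169.2]
(np.int32(176), array([320.64204545, 238.52272727]), ((320.5, 238.5), (14.142135620117188, 14.142135620117188), 45.0)) [607.2  97. ]
(np.int32(169), array([395.72781065, 252.69230769]), ((395.5, 252.5), (15.0, 15.0), 90.0)) [577.9 -49.9]
foot [615.1 164.2 155. ]
pad [607.2  96.3 122. ]
dialtop [572.9 -46.9 149.5]
lev TL [636.9 212.4 119. ]
lev BL [583.6 219.7 119. ]
lev TR [591.6 -80.8 119. ]
lev BR [542.1 -68.3 119. ]
plateTL [692.8 203.9  12. ]
plateBL [570.4 231.1  12. ]
plateBR [ 494.7 -117.2   12. ]
nut [548.8  67.6  20. ]
batt [482.4   8.3  51. ]
121 126 128 127 126 123 120 121 120 120 122 121 124 208 206 203 200 198 196 196 196 198 197 197 197
126  78  33  44  95 126 122 122 121 122 123 122 119 118 204 205 205 206 205 204 201 200 200 199 196
 74  29  24  23  25  67 127 127 124 126 125 124 124 119 208 207 202 201 202 202 203 204 204 204 202
 26  27  27  27  26  23  49  95 127  76  68  99  98  92 124 205 205 202 
[... 3076 characters left out ...]
 113  57   9  11  18 185 248 107  33  27  27  32  31  29  26  64 232 226 223 223 224
207 211  92  13   2 129 253 115  36  26  21  30  29  32  25  16 174 229 226 223 223 225
201 208 212  47   0  23  61  33  24  24  31  29  29  30  18 120 230 226 222 222 224 222
204 205 210 162  31   6   6  13  22  30  28  28  26  19 106 230 228 224 224 223 225 215
208 206 206 209 159  26   0   8  16  23  22  24  10 109 230 229 224 223 223 224 220 210
115 151 203 204 206 207 212 160 157 106 102 108 232 231 228 224 224 223 224 224 215 210
 99 199 204 204 227 228 230 205 203 205 230 228 228 226 224 223 223 224 224 218 209 213
187 205 206 155 225 225 226 226 226 225 226 225 223 223 223 222 223 224 218 208 206 212
```

```bash
cat >> h.py <<'E'
def togo(target,yaw):
    """shift in tool cm and turn about tool z deg"""
    from scipy.spatial.transform import Rotation as Ro
    s=read_state(); R=Ro.from_euler("xyz",s["tool_rot"]).as_matrix()
    dp=R.T@(np.array(target)-s["eef_pos"])/10
    dyaw=(yaw-s["tool_rot"][2]+np.pi/2)%np.pi-np.pi/2
    Rt=Ro.from_euler("xyz",[np.pi,0,s["tool_rot"][2]+dyaw]).as_matrix()
    rv=np.degrees(Ro.from_matrix(R.T@Rt).as_rotvec())
    print("pos",s["eef_pos"].round(1),"rot",s["tool_rot"].round(3),"shift cm",dp.round(2),"rotvec deg",rv.round(1),"clk",round(s["clock"],2),"F",np.round(s["force"],1),"w",round(s["width"],1))
E
python3 - <<'E'
from meas import *
d=cam("top")
P=plane(d,320.7,238.5,122)
D=plane(d,397,251,149.5);De=plane(d,391.3,257.3,149.5)
F=plane(d,284,228,155);Fe=plane(d,293.5,234,155)
print(P,D,F)
ya=P-D; print("len",np.linalg.norm(ya[:2])); yaw=np.arctan2(ya[1],ya[0])-np.pi/2
fa=F-D;print("yaw lev",yaw,"foot-dial",np.linalg.norm(fa[:2]),np.arctan2(fa[1],fa[0])-np.pi/2)
for n,a,b in(("dial",D,De),("foot",F,Fe)):
    v=b-a; th=np.arctan2(v[1],v[0]); print(n,th,"joint",(np.pi+yaw-th+np.pi)%(2*np.pi)-np.pi)
    togo([a[0],a[1],150],th)
print(proj(d,[574,-51,149.5]))
E
```

```text
[607.25343783  96.90943221 122.        ] [576.80218211 -48.39580606 149.5       ] [621.96255674 167.08644946 155.        ]
len 148.4617501022885
yaw lev -0.20657792714593692 foot-dial 220.16371608641586 -0.20658813738365933
dial 2.3934370860792185 joint 0.5415776403646375
pos [182.  623.9 231.1] rot [-3.141  0.     2.858] shift cm [-56.73 -53.48   8.13] rotvec deg [-0.   0.  26.6] clk 0.35 F [-0.  -0.4 -0.6] w 85.4
foot -2.1467951536407854 joint -1.2013754270949448
pos [182.  623.9 231.1] rot [-3.141  0.     2.858] shift cm [-55.03 -31.53   8.12] rotvec deg [ -0.   -0.  -73.3] clk 0.35 F [-0.  -0.4 -0.6] w 85.4
[398.41337573 252.44157728]
```

Call:
move_arm:
  targets: "0 -2.8 -2.65 0 0 0 0;0 -2.8 -2.65 0 0 0 0;0 -2.8 -2.65 0 0 0 0;0 -2.8 -2.65 0 0 0 0;0 -2.8 -2.65 0 0 0 0"

```text
clock: 0.77
eef_pos: [280.0, 456.0, 231.4]
tool_rot: [3.141, 0.0, 2.858]
force: [-0.1, 0.7, -0.4]
width: 42.5
gripper_force: 0.0
```

Call:
move_arm:
  targets: "0 -2.8 -2.65 0 0 0 0;0 -2.8 -2.65 0 0 0 0;0 -2.8 -2.65 0 0 0 0;0 -2.8 -2.65 0 0 0 0;0 -2.8 -2.65 0 0 0 0"

```text
clock: 1.18
eef_pos: [377.3, 289.6, 231.6]
tool_rot: [3.141, 0.0, 2.858]
force: [1.3, -0.2, -0.8]
width: 42.8
gripper_force: 0.0
```

Call:
move_arm:
  targets: "0 -2.8 -2.65 0 0 0 0;0 -2.8 -2.65 0 0 0 0;0 -2.8 -2.65 0 0 0 0;0 -2.8 -2.65 0 0 0 0;0 -2.8 -2.65 0 0 0 0"

```text
clock: 1.6
eef_pos: [474.6, 123.1, 231.6]
tool_rot: [3.141, 0.0, 2.858]
force: [0.8, 1.3, -0.5]
width: 42.8
gripper_force: 0.0
```

```bash
python3 -c "
from h import *
togo([576.8,-48.4,190],2.393)"
```

```text
pos [474.6 123.1 231.6] rot [3.141 0.    2.858] shift cm [-14.61 -13.61   4.16] rotvec deg [ 0.   0.  26.6] clk 1.6 F [ 0.8  1.3 -0.5] w 42.8
```

Call:
move_arm:
  targets: "0 -2.9 -2.7 0.4 0 0 0;0 -2.9 -2.7 0.4 0 0 0;0 -2.9 -2.7 0.4 0 0 0;0 -2.9 -2.7 0.4 0 0 0;0 -2.9 -2.7 0.4 0 0 0"

```text
clock: 2.02
eef_pos: [576.0, -47.3, 211.3]
tool_rot: [3.141, 0.0, 2.858]
force: [0.4, -0.1, 0.6]
width: 43.0
gripper_force: 0.0
```

Call:
move_arm:
  targets: "0 0 0 0.3 0 0 6.65;0 0 0 0.3 0 0 6.65;0 0 0 0.3 0 0 6.65;0 0 0 0.3 0 0 6.65;0 0 0 0 0 0 0"

```text
clock: 2.43
eef_pos: [574.9, -45.4, 198.7]
tool_rot: [-3.141, -0.001, 2.391]
force: [-0.7, 0.2, -1.3]
width: 42.7
gripper_force: 0.0
```

```bash
python3 -c "
from h import *
togo([576.8,-48.4,128],2.393)
d=cam('wrist'); save(d,'w1')
for p in([576.8,-48.4,149.5],[607.2,96.9,122]): print(proj(d,p))
d=cam('top'); save(d,'t2',(330,200,450,290),5)
print(proj(d,[576.8,-48.4,149.5]))"
```

```text
pos [574.9 -45.4 198.7] rot [-3.141e+00 -1.000e-03  2.391e+00] shift cm [-0.35 -0.08  7.07] rotvec deg [-0.1 -0.  -0.1] clk 2.43 F [-0.7  0.2 -1.3] w 42.7
[324.24544325 279.92978743]
[554.06805683 131.88719548]
[397.00223721 251.00111456]
```

View pics/w1.png

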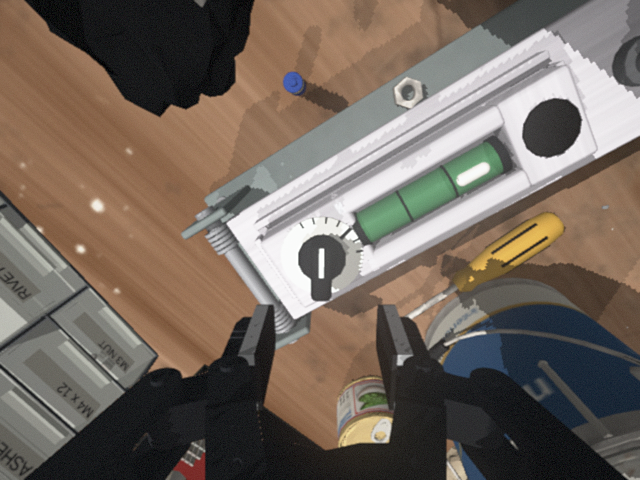

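The wrist view shows the dial bar at (321,265), upright between the fingers, with its axis at about (321,280) against (324,280) predicted. The alignment is good, so I go down and grip.

Call:
move_arm:
  targets: "0 -0.35 -0.1 1.5 0 0 0;0 0 0 2 0 0 0;0 0 0 2 0 0 0;0 0 0 1.3 0 0 0;0 0 0 0 0 0 0"

```text
clock: 2.95
eef_pos: [575.3, -48.1, 129.0]
tool_rot: [-3.139, -0.004, 2.396]
force: [0.1, 0.1, 0.3]
width: 42.3
gripper_force: 0.0
```

Call:
move_arm:
  targets: "-1 0 0 0 0 0 0;-1 0 0 0 0 0 0;-1 0 0 0 0 0 0;-1 0 0 0 0 0 0;-1 0 0 0 0 0 0"

```text
clock: 3.37
eef_pos: [577.9, -49.1, 132.6]
tool_rot: [3.141, 0.002, 2.394]
force: [0.6, -0.3, 5.1]
width: 10.5
gripper_force: 62.1
```

Call:
move_arm:
  targets: "-1 0 0 0 0 0 6.2;-1 0 0 0 0 0 6.2;-1 0 0 0 0 0 6.2;-1 0 0 0 0 0 6.2;-1 0 0 0 0 0 6.2"

```text
clock: 3.78
eef_pos: [576.2, -49.8, 132.1]
tool_rot: [-3.14, 0.001, 1.847]
force: [-4.2, -3.0, 5.7]
width: 10.5
gripper_force: 62.3
```

Call:
move_arm:
  targets: "-1 0 0 0 0 0 6.2;-1 0 0 0 0 0 6.2;-1 0 0 0 0 0 0;-1 0 0 0 0 0 0"

```text
clock: 4.12
eef_pos: [575.4, -49.8, 131.9]
tool_rot: [-3.139, 0.001, 1.635]
force: [-5.0, -3.6, 7.3]
width: 10.1
gripper_force: 62.5
```

```bash
python3 -c "
from h import *
togo([576.8,-48.4,128],1.635); print(read_state()['torque'])"
```

```text
pos [575.4 -49.8 131.9] rot [-3.139e+00  1.000e-03  1.635e+00] shift cm [0.13 0.15 0.39] rotvec deg [-0.2  0.1  0. ] clk 4.12 F [-5.  -3.6  7.3] w 10.1
[-0.86174846  1.17896719 -0.04020827]
```

Call:
move_arm:
  targets: "0 0 0 0 0 0 0;0 0 0 0 0 0 0;0 0 0 0 0 0 0;0 0 0 -1.5 0 0 0;0 0 0 -3 0 0 0"

```text
clock: 4.53
eef_pos: [575.0, -47.4, 173.8]
tool_rot: [-3.135, -0.001, 1.637]
force: [0.2, 0.2, 0.4]
width: 42.9
gripper_force: 0.0
```

Call:
move_arm:
  targets: "0 0 0 -3 0 0 0;0 0 0 0 0 0 0;0 0 0 0 0 0 0"

```text
clock: 4.78
eef_pos: [578.7, -48.3, 208.0]
tool_rot: [3.137, -0.0, 1.637]
force: [-0.2, -0.1, 0.1]
width: 42.7
gripper_force: 0.0
```

```bash
python3 -c "
from h import *
togo([622,167,180],-2.147)
d=cam('wrist'); save(d,'w2'); 
print(proj(d,[576.8,-48.4,149.5]))"
```

```text
pos [578.7 -48.3 208. ] rot [ 3.137 -0.     1.637] shift cm [21.19  5.73  2.82] rotvec deg [ 0.2 -0.1 36.8] clk 4.78 F [-0.2 -0.1  0.1] w 42.7
[321.44633932 267.52457237]
```

View pics/w2.png

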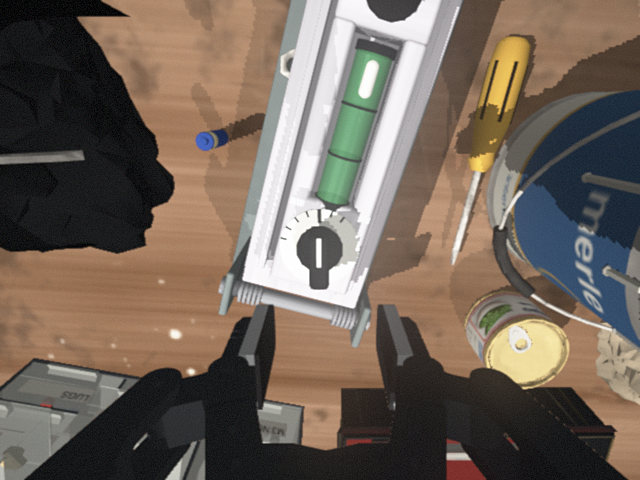

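The wrist view shows the dial pointer (319,238 to 270) in line with the long mark at (320,213), so the dial is set.

```bash
python3 -c "
from h import *
print(read_state()['qpos'].round(2))
togo([607.2,96.9,160],-1.6)
d=cam('wrist'); c=-d['R'].T@d['t']; s=read_state(); print(c-s['eef_pos'],d['R'][2])"
```

```text
[-0.26  0.6   0.47  1.76 -0.34  0.87  0.43]
pos [577.5 -47.9 206.6] rot [ 3.140e+00 -1.000e-03  1.637e+00] shift cm [14.25  3.92  4.67] rotvec deg [ 0.1 -0.   5.4] clk 4.83 F [-0.3  0.8 -0.5] w 42.7
[ -4.98116429  83.0485791  143.10631757] [ 0.02311441 -0.32374135 -0.94586324]
```

Call:
move_arm:
  targets: "-1 2.8 0.8 0 0 0 -7.1;-1 2.8 0.5 0 0 0 -7.1;-1 2.8 0.1 0 0 0 -7.1;-1 2.8 -0.3 0 0 0 -7.1;-1 2.5 -0.6 0 0 0 -7.1"

```text
clock: 5.3
eef_pos: [541.6, 80.4, 204.6]
tool_rot: [-3.141, -0.002, 2.264]
force: [0.6, -0.1, -0.2]
width: -0.2
gripper_force: 0.0
```

Call:
move_arm:
  targets: "-1 0 0 0 0 0 -7.1;-1 0 0 0 0 0 -7.1;-1 0 0 0 0 0 -7.1;-1 0 0 0 0 0 -7.1;-1 0 0 0 0 0 -7.1"

```text
clock: 5.72
eef_pos: [541.3, 77.7, 204.8]
tool_rot: [-3.141, -0.003, 2.882]
force: [0.5, -1.1, 0.4]
width: 0.3
gripper_force: 0.0
```

Call:
move_arm:
  targets: "-1 0 0 0 0 0 -7.1;-1 0 0 0 0 0 -7.1;-1 0 0 0 0 0 -7.1;-1 0 0 0 0 0 -7.1;-1 0 0 0 0 0 -7.1"

```text
clock: 6.13
eef_pos: [541.3, 77.6, 204.8]
tool_rot: [3.14, -0.003, -2.782]
force: [-0.7, 0.4, -0.0]
width: 0.2
gripper_force: 0.0
```

Call:
move_arm:
  targets: "-1 0 0 0 0 0 -7.1;-1 0 0 0 0 0 -7.1;-1 0 0 0 0 0 -7.1;-1 0 0 0 0 0 -7.1;-1 0 0 0 0 0 -7.1"

```text
clock: 6.55
eef_pos: [541.3, 77.6, 204.8]
tool_rot: [3.139, -0.001, -2.162]
force: [0.5, -0.5, 1.0]
width: -0.2
gripper_force: 0.0
```

```bash
python3 -c "
from h import *
print(read_state()['qpos'].round(2))
togo([607.2,96.9,130],-2.147)"
```

```text
[-0.04  0.52 -0.23  1.83  0.15  0.81  2.2 ]
pos [541.3  77.6 204.8] rot [ 3.139e+00 -1.000e-03 -2.162e+00] shift cm [-5.29 -4.41  7.46] rotvec deg [ 0.2 -0.1 -0.9] clk 6.55 F [ 0.5 -0.5  1. ] w -0.2
```

Call:
move_arm:
  targets: "-1 -2.7 -2.2 1.5 0 0 0;-1 -2.6 -2.2 2 0 0 0;-1 0 0 3 0 0 0;-1 0 0 0.8 0 0 0;-1 0 0 0 0 0 0"

```text
clock: 6.97
eef_pos: [605.2, 96.0, 129.2]
tool_rot: [3.135, -0.006, -2.168]
force: [-0.2, 0.3, -0.6]
width: 0.1
gripper_force: 0.0
```

```bash
python3 -c "
from h import *
togo([607.2,96.9,122],-2.147)
d=cam('wrist');print([proj(d,[607.2-(79-y)*.205,96.9-(79-y)*.979,112.]).round() for y in(-42,4,50,79)])"
```

```text
pos [605.2  96.  129.2] rot [ 3.135 -0.006 -2.168] shift cm [-0.18 -0.12  0.71] rotvec deg [ 0.4 -0.3 -1.2] clk 6.97 F [-0.2  0.3 -0.6] w 0.1
[array([200.,  40.]), array([254., 156.]), array([299., 253.]), array([323., 307.])]
```

Call:
move_arm:
  targets: "-1 0 0 0.6 0 0 0;-1 0 0 0.6 0 0 0;-1 0 0 0.6 0 0 0;-1 0 0 0.4 0 0 0;-1 0 0 0 0 0 0"

```text
clock: 7.43
eef_pos: [608.7, 97.0, 111.3]
tool_rot: [-3.141, 0.001, -2.168]
force: [2.1, 1.3, 2.1]
width: 0.1
gripper_force: 1.2
```

Call:
move_arm:
  targets: "-1 0 0 0.3 0 0 0;-1 0 0 0 0 0 0;-1 0 0 0 0 0 0"

```text
clock: 7.68
eef_pos: [608.7, 97.0, 108.6]
tool_rot: [-3.142, 0.001, -2.168]
force: [-0.3, 2.3, 3.6]
width: -0.3
gripper_force: 1.6
```

Call:
move_arm:
  targets: "-1 0 0 0.3 0 0 0;-1 0 0 0.3 0 0 0;-1 0 0 0 0 0 0;-1 0 0 0 0 0 0"

```text
clock: 8.02
eef_pos: [608.6, 96.9, 102.2]
tool_rot: [3.141, 0.0, -2.169]
force: [-0.3, 3.0, 4.2]
width: -0.5
gripper_force: 2.1
```

Call:
move_arm:
  targets: "-1 0 0 0.3 0 0 0;-1 0 0 0 0 0 0;-1 0 0 0 0 0 0"

```text
clock: 8.27
eef_pos: [608.7, 96.9, 99.4]
tool_rot: [3.142, 0.001, -2.168]
force: [0.6, 4.0, 3.5]
width: -0.0
gripper_force: 2.2
```

Call:
move_arm:
  targets: "-1 0 0 0.3 0 0 0;-1 0 0 0 0 0 0;-1 0 0 0 0 0 0"

```text
clock: 8.52
eef_pos: [608.8, 97.0, 98.5]
tool_rot: [-3.141, 0.001, -2.169]
force: [-4.6, 2.4, 18.1]
width: -0.1
gripper_force: 9.1
```

Contact with the block came at z≈98.5. Now I read the bubble.

Call:
move_arm:
  targets: "-1 0 0 0 0 0 0;-1 0 0 0 0 0 0;-1 0 0 0 0 0 0;-1 0 0 0 0 0 0"

```text
clock: 8.85
eef_pos: [608.8, 97.0, 98.5]
tool_rot: [-3.141, 0.001, -2.169]
force: [-4.0, 3.7, 18.2]
width: 0.0
gripper_force: 9.0
```

```bash
python3 -c "
from h import *
d=cam('wrist'); save(d,'w3'); print(read_state()['force'],read_state()['eef_pos'])"
```

```text
[-3.17568037  3.24271509 17.71148715] [608.81383101  96.97799137  98.51084133]
```

View pics/w3.png

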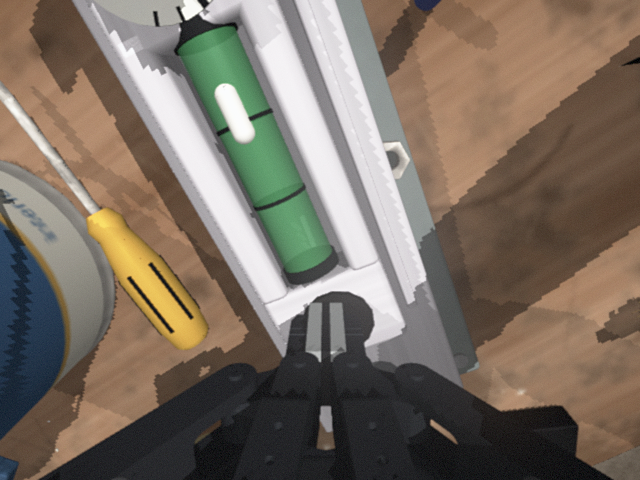

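The wrist view shows the vial lines at (245,122) and (280,197). The bubble centre at (233,113) is about 5.5 mm beyond the -y line, so about -20 mm from the middle. That calls for about 1.37 rad clockwise on the foot.

Call:
move_arm:
  targets: "-1 0 0 -1 0 0 0;-1 0 0 -2 0 0 0;-1 0 0 -3 0 0 0;0 0 0 -3 0 0 0;0 0 0 0 0 0 0"

```text
clock: 9.32
eef_pos: [611.6, 95.2, 191.4]
tool_rot: [-3.135, 0.004, -2.17]
force: [0.5, 0.3, 0.1]
width: 23.3
gripper_force: 0.0
```

```bash
python3 -c "
from h import *
togo([622,167.1,170],-2.147)"
```

```text
pos [611.6  95.2 191.4] rot [-3.135  0.004 -2.17 ] shift cm [-6.52  3.21  2.15] rotvec deg [-0.4  0.2 -1.3] clk 9.32 F [0.5 0.3 0.1] w 23.3
```

Call:
move_arm:
  targets: "0.1 -3.2 1.6 0 0 0 -1.3;0.1 -3.2 1.6 0 0 0 0;0.1 0 0 0 0 0 0;0.1 0 0 0 0 0 0;0.1 0 0 0 0 0 0"

```text
clock: 9.73
eef_pos: [616.7, 165.6, 185.2]
tool_rot: [3.141, -0.004, -2.147]
force: [0.8, -1.0, -0.5]
width: 47.1
gripper_force: 0.0
```

```bash
python3 -c "
from h import *
togo([622,167.1,129],-2.147)
d=cam('wrist'); save(d,'w4'); print(proj(d,[622,167.1,155]),proj(d,[622,167.1,129]))"
```

```text
pos [616.7 165.6 185.2] rot [ 3.141 -0.004 -2.147] shift cm [-0.43 -0.36  5.62] rotvec deg [ 0.  -0.2  0. ] clk 9.73 F [ 0.8 -1.  -0.5] w 47.1
[318.87790701 298.20347399] [319.61435277 277.21157862]
```

View pics/w4.png

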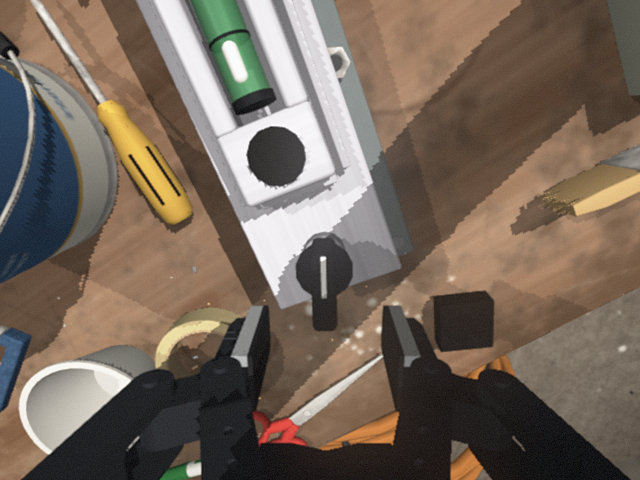

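The wrist view shows the foot bar upright at x≈323, its axis at (323,298) and the finger middle at about 325. It is aligned, so I descend and grip.

Call:
move_arm:
  targets: "0.1 -0.43 -0.2 1.4 0 0 0;0.1 0 0 1.4 0 0 0;0.1 0 0 1.4 0 0 0;0.1 0 0 1.3 0 0 0;0.1 0 0 0 0 0 0"

```text
clock: 10.2
eef_pos: [619.4, 167.6, 127.4]
tool_rot: [3.138, -0.006, -2.148]
force: [-0.6, 0.2, -0.7]
width: 47.3
gripper_force: 0.0
```

Call:
move_arm:
  targets: "-1 0 0 0 0 0 0;-1 0 0 0 0 0 0;-1 0 0 0 0 0 0;-1 0 0 0 0 0 0;-1 0 0 0 0 0 0"

```text
clock: 10.62
eef_pos: [621.1, 170.4, 132.0]
tool_rot: [3.141, 0.0, -2.146]
force: [-2.9, 1.3, 1.4]
width: 11.6
gripper_force: 61.0
```

Call:
move_arm:
  targets: "-1 0 0 0 0 0 6.5;-1 0 0 0 0 0 6.5;-1 0 0 0 0 0 6.5;-1 0 0 0 0 0 6.5;-1 0 0 0 0 0 6.5"

```text
clock: 11.03
eef_pos: [622.2, 169.0, 132.0]
tool_rot: [-3.14, 0.001, -2.719]
force: [-0.7, -0.9, 1.4]
width: 11.6
gripper_force: 61.0
```

Call:
move_arm:
  targets: "-1 0 0 0 0 0 6.5;-1 0 0 0 0 0 6.5;-1 0 0 0 0 0 6.5;-1 0 0 0 0 0 6.5;-1 0 0 0 0 0 6.5"

```text
clock: 11.45
eef_pos: [622.4, 167.2, 132.0]
tool_rot: [-3.139, 0.002, 2.996]
force: [0.1, -4.9, 0.8]
width: 12.1
gripper_force: 61.0
```

Call:
move_arm:
  targets: "-1 0 0 0 0 0 6.5;-1 0 0 0 0 0 7;-1 0 0 0 0 0 0;-1 0 0 0 0 0 0"

```text
clock: 11.78
eef_pos: [622.2, 166.5, 131.7]
tool_rot: [-3.138, 0.003, 2.765]
force: [0.8, -5.2, 0.9]
width: 11.3
gripper_force: 60.9
```

Call:
move_arm:
  targets: "0.1 0 0 0 0 0 0;0.1 0 0 0 0 0 0;0.1 0 0 0 0 0 0;0.1 0 0 -2 0 0 0;0.1 0 0 -3 0 0 0"

```text
clock: 12.2
eef_pos: [619.0, 170.2, 179.0]
tool_rot: [-3.138, -0.005, 2.768]
force: [-0.3, 0.8, 0.1]
width: 47.1
gripper_force: 0.0
```

Call:
move_arm:
  targets: "-1 0 0 0 0 0 -7.1;-1 0 0 0 0 0 -7.1;-1 0 0 0 0 0 -7.1;-1 0 0 0 0 0 -7.1;-1 0 0 0 0 0 -7.1"

```text
clock: 12.62
eef_pos: [621.5, 170.7, 181.7]
tool_rot: [3.141, 0.001, -2.89]
force: [0.6, 0.1, -1.1]
width: 0.4
gripper_force: 0.0
```

Call:
move_arm:
  targets: "-1 0 0 0 0 0 -7.1;-1 0 0 0 0 0 -7.1;-1 0 0 0 0 0 -7.1;-1 0 0 0 0 0 -7.1;-1 0 0 0 0 0 -7.1"

```text
clock: 13.03
eef_pos: [621.5, 170.6, 181.6]
tool_rot: [3.142, 0.001, -2.27]
force: [-0.2, 0.4, 0.6]
width: -0.5
gripper_force: 0.0
```

```bash
python3 -c "
from h import *
togo([607.2,96.9,130],-2.168)"
```

```text
pos [621.5 170.6 181.6] rot [ 3.142e+00  1.000e-03 -2.270e+00] shift cm [ 6.56 -3.65  5.15] rotvec deg [-0.   0.1 -5.9] clk 13.03 F [-0.2  0.4  0.6] w -0.5
```

Call:
move_arm:
  targets: "-1 3.3 -1.85 0 0 0 0;-1 3.3 -1.8 0 0 0 0;-1 0 0 2.5 0 0 -5.9;-1 0 0 2.5 0 0 0;-1 0 0 0 0 0 0"

```text
clock: 13.45
eef_pos: [603.4, 94.9, 127.7]
tool_rot: [3.136, -0.005, -2.175]
force: [-0.7, 0.6, -1.6]
width: 0.2
gripper_force: 0.0
```

Call:
move_arm:
  targets: "-1 0 0 0.5 0 0 0;-1 0 0 0.5 0 0 0;-1 0 0 0.5 0 0 0;-1 0 0 0.5 0 0 0;-1 0 0 0 0 0 0"

```text
clock: 13.87
eef_pos: [606.7, 97.3, 111.3]
tool_rot: [-3.141, 0.001, -2.173]
force: [1.0, 1.7, 3.1]
width: -0.0
gripper_force: 1.5
```

Call:
move_arm:
  targets: "-1 0 0 0.3 0 0 0;-1 0 0 0.2 0 0 0;-1 0 0 0 0 0 0;-1 0 0 0 0 0 0"

```text
clock: 14.2
eef_pos: [606.6, 96.7, 106.6]
tool_rot: [-3.141, 0.001, -2.174]
force: [0.3, 3.4, 3.0]
width: -0.3
gripper_force: 1.9
```

Call:
move_arm:
  targets: "-1 0 0 0.3 0 0 0;-1 0 0 0 0 0 0;-1 0 0 0 0 0 0"

```text
clock: 14.45
eef_pos: [606.8, 96.9, 104.7]
tool_rot: [-3.141, 0.002, -2.174]
force: [-1.6, 2.2, 11.1]
width: -0.3
gripper_force: 5.7
```

Call:
move_arm:
  targets: "-1 0 0 0.2 0 0 0;-1 0 0 0 0 0 0;-1 0 0 0 0 0 0"

```text
clock: 14.7
eef_pos: [606.9, 96.9, 104.2]
tool_rot: [-3.14, 0.002, -2.174]
force: [-5.4, 3.0, 21.2]
width: 0.0
gripper_force: 10.9
```

Call:
move_arm:
  targets: "-1 0 0 0 0 0 0;-1 0 0 0 0 0 0;-1 0 0 0 0 0 0;-1 0 0 0 0 0 0;-1 0 0 0 0 0 0"

```text
clock: 15.12
eef_pos: [606.9, 96.9, 104.3]
tool_rot: [-3.14, 0.002, -2.174]
force: [-4.6, 2.6, 20.8]
width: -0.0
gripper_force: 10.8
```

```bash
python3 -c "
from h import *
d=cam('wrist'); save(d,'w5',(150,0,450,300),2); print(read_state()['force'],read_state()['eef_pos'])"
```

```text
[-3.78714499  3.31571252 21.33325359] [606.83893872  96.87637517 104.26863384]
```

View pics/w5.png

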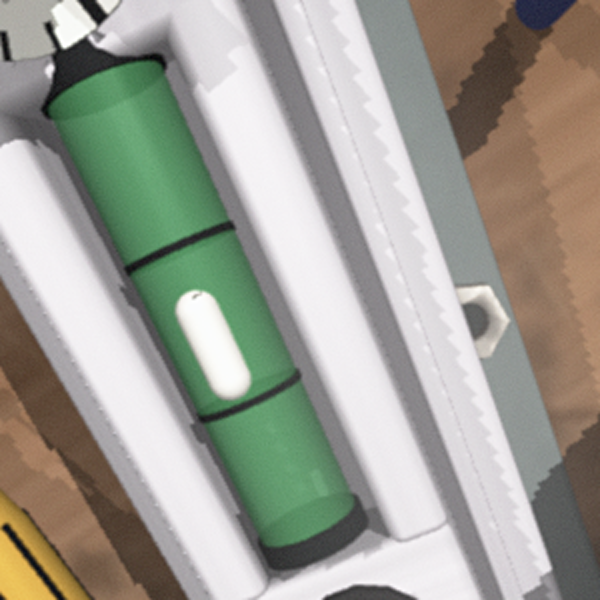

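The crop shows the vial lines crossing the bubble's track at (171,249) and (240,405), and the bubble centre at (213,345). That is about 3.8 mm to +y, too near the limit, so I'll turn the foot back about 14° (0.25 rad).

Call:
move_arm:
  targets: "-1 0 0 -1 0 0 0;-1 0 0 -2 0 0 0;-1 0 0 -3 0 0 0;0.1 0 0 -2 0 0 0;0.1 0 0 0 0 0 0"

```text
clock: 15.58
eef_pos: [608.6, 95.0, 185.2]
tool_rot: [-3.136, 0.003, -2.175]
force: [0.3, 0.4, -0.1]
width: 23.2
gripper_force: 0.0
```

Call:
move_arm:
  targets: "0.1 -3.25 1.7 0 0 0 0;0.1 -3.25 1.7 0 0 0 0;0.1 0 0 0 0 0 7.1;0.1 0 0 0 0 0 7.1;0.1 0 0 0 0 0 7.1"

```text
clock: 16.0
eef_pos: [614.2, 168.1, 179.8]
tool_rot: [-3.141, -0.004, -2.551]
force: [-0.2, -0.5, -0.5]
width: 46.8
gripper_force: 0.0
```

Call:
move_arm:
  targets: "0.1 0 0 0 0 0 7.1;0.1 0 0 0 0 0 7.1;0.1 0 0 0 0 0 7.1;0.1 0 0 0 0 0 7.1;0.1 0 0 0 0 0 7.1"

```text
clock: 16.42
eef_pos: [614.3, 167.1, 180.0]
tool_rot: [-3.139, -0.002, 3.111]
force: [0.3, -0.9, 0.2]
width: 47.0
gripper_force: 0.0
```

Call:
move_arm:
  targets: "0.1 0 0 0 0 0 7.1;0.1 0 0 0 0 0 7.1;0.1 0 0 0 0 0 6;0.1 0 0 0 0 0 0"

```text
clock: 16.75
eef_pos: [614.3, 167.5, 180.1]
tool_rot: [-3.138, -0.001, 2.762]
force: [-0.0, 0.9, 0.0]
width: 46.9
gripper_force: 0.0
```

```bash
python3 -c "
from h import *
togo([622.2,167.5,130],2.765)"
```

```text
pos [614.3 167.5 180.1] rot [-3.138e+00 -1.000e-03  2.762e+00] shift cm [-0.74  0.31  5.01] rotvec deg [-0.2 -0.1 -0.2] clk 16.75 F [-0.   0.9  0. ] w 46.9
```

Call:
move_arm:
  targets: "0.1 -0.75 0.3 0.5 0 0 0;0.1 0 0 1.5 0 0 0;0.1 0 0 1.5 0 0 0;0.1 0 0 1.4 0 0 0;0.1 0 0 0 0 0 0"

```text
clock: 17.17
eef_pos: [621.3, 167.7, 128.6]
tool_rot: [-3.137, -0.005, 2.767]
force: [-1.4, -1.0, 0.2]
width: 46.9
gripper_force: 0.0
```

Call:
move_arm:
  targets: "-1 0 0 0 0 0 0;-1 0 0 0 0 0 0;-1 0 0 0 0 0 0;-1 0 0 0 0 0 0;-1 0 0 0 0 0 0"

```text
clock: 17.58
eef_pos: [623.1, 166.4, 132.8]
tool_rot: [-3.139, 0.001, 2.764]
force: [-1.7, -4.6, -0.3]
width: 11.5
gripper_force: 60.7
```

Call:
move_arm:
  targets: "-1 0 0 0 0 0 -7;-1 0 0 0 0 0 -7;-1 0 0 0 0 0 0;-1 0 0 0 0 0 0;-1 0 0 0 0 0 0"

```text
clock: 18.0
eef_pos: [623.3, 167.4, 132.6]
tool_rot: [-3.14, 0.0, 3.006]
force: [-0.9, -4.8, 0.1]
width: 11.7
gripper_force: 60.8
```

Call:
move_arm:
  targets: "0.1 0 0 0 0 0 0;0.1 0 0 0 0 0 0;0.1 0 0 0 0 0 0;0.1 0 0 -2 0 0 0;0.1 0 0 -3 0 0 0"

```text
clock: 18.42
eef_pos: [621.1, 169.8, 180.0]
tool_rot: [-3.14, -0.006, 3.01]
force: [0.4, 0.6, -0.7]
width: 47.0
gripper_force: 0.0
```

Call:
move_arm:
  targets: "-1 0 0 0 0 0 -7.1;-1 0 0 0 0 0 -7.1;-1 0 0 0 0 0 -7.1;-1 0 0 0 0 0 -7.1;-1 0 0 0 0 0 -7.1"

```text
clock: 18.83
eef_pos: [623.4, 170.3, 182.7]
tool_rot: [3.141, 0.002, -2.648]
force: [-0.1, -0.8, 0.1]
width: -0.1
gripper_force: 0.0
```

Call:
move_arm:
  targets: "-1 0 0 0 0 0 -7.1;-1 0 0 0 0 0 -7.1;-1 0 0 0 0 0 -7.1;-1 0 0 0 0 0 -7.1;-1 0 0 0 0 0 0"

```text
clock: 19.25
eef_pos: [623.4, 169.9, 182.6]
tool_rot: [3.141, 0.002, -2.156]
force: [-0.1, 0.1, 0.3]
width: -0.2
gripper_force: 0.0
```

```bash
python3 -c "
from h import *
togo([607.2,96.9,130],-2.17)"
```

```text
pos [623.4 169.9 182.6] rot [ 3.141e+00  2.000e-03 -2.156e+00] shift cm [ 7.   -2.68  5.24] rotvec deg [0.  0.1 0.8] clk 19.25 F [-0.1  0.1  0.3] w -0.2
```

Call:
move_arm:
  targets: "-1 3.5 -1.35 0 0 0 0;-1 3.5 -1.33 0 0 0 0;-1 0 0 2.5 0 0 0;-1 0 0 2.5 0 0 0;-1 0 0 0 0 0 0"

```text
clock: 19.67
eef_pos: [603.8, 94.8, 128.6]
tool_rot: [3.136, -0.005, -2.163]
force: [-0.8, 0.2, -0.6]
width: -0.4
gripper_force: 0.0
```

Call:
move_arm:
  targets: "-1 0 0 0.5 0 0 0;-1 0 0 0.5 0 0 0;-1 0 0 0.5 0 0 0;-1 0 0 0.5 0 0 0;-1 0 0 0 0 0 0"

```text
clock: 20.08
eef_pos: [607.1, 97.0, 112.3]
tool_rot: [-3.141, 0.001, -2.158]
force: [0.3, 2.0, 2.8]
width: 0.2
gripper_force: 1.5
```

Call:
move_arm:
  targets: "-1 0 0 0.3 0 0 0;-1 0 0 0.3 0 0 0;-1 0 0 0.2 0 0 0;-1 0 0 0 0 0 0;-1 0 0 0 0 0 0"

```text
clock: 20.5
eef_pos: [607.2, 96.4, 104.5]
tool_rot: [-3.141, 0.001, -2.158]
force: [0.5, 2.8, 3.6]
width: 0.3
gripper_force: 2.0
```

Call:
move_arm:
  targets: "-1 0 0 0.2 0 0 0;-1 0 0 0.2 0 0 0;-1 0 0 0 0 0 0;-1 0 0 0 0 0 0;-1 0 0 0 0 0 0"

```text
clock: 20.92
eef_pos: [607.3, 96.6, 103.3]
tool_rot: [-3.14, 0.002, -2.158]
force: [-3.4, 2.8, 21.9]
width: 0.2
gripper_force: 10.9
```

Call:
move_arm:
  targets: "-1 0 0 0 0 0 0;-1 0 0 0 0 0 0;-1 0 0 0 0 0 0;-1 0 0 0 0 0 0;-1 0 0 0 0 0 0"

```text
clock: 21.33
eef_pos: [607.3, 96.5, 103.3]
tool_rot: [-3.14, 0.002, -2.158]
force: [-4.6, 2.9, 22.5]
width: 0.2
gripper_force: 10.9
```

```bash
python3 -c "
from h import *
d=cam('wrist'); save(d,'w6',(150,0,450,300),2); print(read_state()['force'],read_state()['eef_pos'])"
```

```text
[-4.160795    2.65966444 20.96021017] [607.3180295   96.55889238 103.25815392]
```

View pics/w6.png

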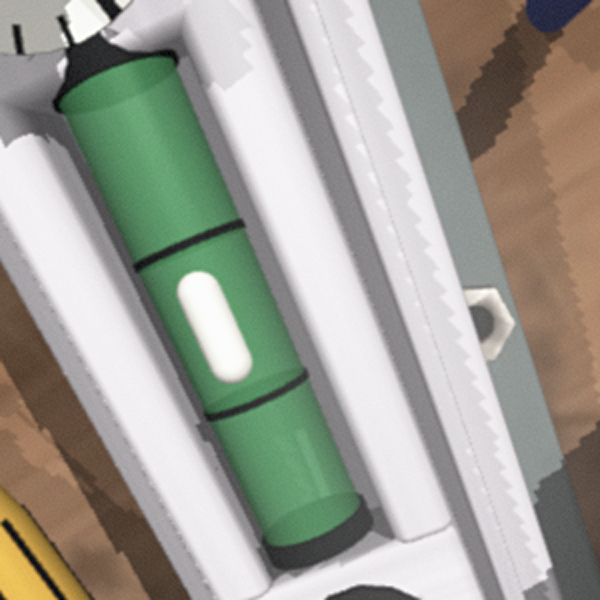

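The bubble runs from (193,270) to (240,382). The gaps to the two lines are about 26 and 22 px, so it is centred within half a millimetre. The press is steady at 21 N, so I hand it in.

```bash
python3 -c "
from cell import order
print(order.finish_job())"
```

```text
the job is handed in; nothing more can be done
None
```

The job is handed in, with the dial on its long mark, the foot adjusted and the level held down at about 21 N; in the last picture the bubble was within about half a millimetre of the middle, but the hand-in returned no verdict.

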